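# Find the loose clamping lever on the cutting guide and flag it

## Task

One of the three clamping levers on the cutting guide is loose, and you cannot see which. Nudge the levers gently clockwise to find the one that gives, never forcing a tight one, swing the loose lever on clockwise all the way to its stop, then slide the marker tab behind that lever fully to the left to flag it. Leave the tight levers and their markers as they are, and do not disturb the things lying about.

Things in the scene. Friction and masses are not known exactly. Their poses are not given: they have to be found in the camera images.
- jig: cutting guide: fixed aluminium board 170 (its x) by 400 (its y) by 12 mm on the table, a thin straightedge on it (top at 15.5 mm). Origin: centre of underside; x points away from the robot, y to its left. Three stations 130 mm apart along y: a dark boss (58 mm across, top 42 mm above the table), a lever on it, a marker tab behind it (+x). Numbers 1, 2, 3 say nothing of the order in the row
- lever_1_axis (a point): on the vertical turning axis of clamping lever 1, 66 mm above the table. The hub is 34 mm across, its top 73 mm above the table
- lever_1_grip (a point): on the centre line of lever 1's black grip, 60 mm out from the axis, 66 mm above the table. The grip is a level round bar 18 mm thick from 31 to 83 mm out, with 41 mm of free air below it. As found the levers point towards the robot and somewhat to its right
- lever_1 (a joint): turn of lever 1, rad: 0 as found, growing clockwise seen from above (tightening), 1.25 = home at a firm stop. None gives counter-clockwise. A tight one holds against 30 N pushed sideways at the grip point, giving elastically under 0.1 rad; the loose one turns with 3 to 5 N there and stays where left
- marker_1_post (a point): centre of the upright post (12 mm across, from 23 to 48 mm above the table) of the small aluminium marker tab of lever 1, behind its boss: 62 mm from the lever axis along the board's x. Its black track is 22 by 78 mm, top 20 mm above the table
- marker_1 (a joint): slide of marker 1, m: 0 = clear (right end, as found), 0.030 = flagged (left end stop, along the board's +y). Slides with 1.5 N and stays where left
- lever_2_axis (a point): on the vertical turning axis of clamping lever 2, 66 mm above the table. The hub is 34 mm across, its top 73 mm above the table
- lever_2_grip (a point): on the centre line of lever 2's black grip, 60 mm out from the axis, 66 mm above the table. The grip is a level round bar 18 mm thick from 31 to 83 mm out, with 41 mm of free air below it. As found the levers point towards the robot and somewhat to its right
- lever_2 (a joint): turn of lever 2, rad: 0 as found, growing clockwise seen from above (tightening), 1.25 = home at a firm stop. None gives counter-clockwise. A tight one holds against 30 N pushed sideways at the grip point, giving elastically under 0.1 rad; the loose one turns with 3 to 5 N there and stays where left
- marker_2_post (a point): centre of the upright post (12 mm across, from 23 to 48 mm above the table) of the small aluminium marker tab of lever 2, behind its boss: 62 mm from the lever axis along the board's x. Its black track is 22 by 78 mm, top 20 mm above the table
- marker_2 (a joint): slide of marker 2, m: 0 = clear (right end, as found), 0.030 = flagged (left end stop, along the board's +y). Slides with 1.5 N and stays where left
- lever_3_axis (a point): on the vertical turning axis of clamping lever 3, 66 mm above the table. The hub is 34 mm across, its top 73 mm above the table
- lever_3_grip (a point): on the centre line of lever 3's black grip, 60 mm out from the axis, 66 mm above the table. The grip is a level round bar 18 mm thick from 31 to 83 mm out, with 41 mm of free air below it. As found the levers point towards the robot and somewhat to its right
- lever_3 (a joint): turn of lever 3, rad: 0 as found, growing clockwise seen from above (tightening), 1.25 = home at a firm stop. None gives counter-clockwise. A tight one holds against 30 N pushed sideways at the grip point, giving elastically under 0.1 rad; the loose one turns with 3 to 5 N there and stays where left
- marker_3_post (a point): centre of the upright post (12 mm across, from 23 to 48 mm above the table) of the small aluminium marker tab of lever 3, behind its boss: 62 mm from the lever axis along the board's x. Its black track is 22 by 78 mm, top 20 mm above the table
- marker_3 (a joint): slide of marker 3, m: 0 = clear (right end, as found), 0.030 = flagged (left end stop, along the board's +y). Slides with 1.5 N and stays where left
- glue_bottle_1: bystander: the small glue bottle, 36x37x114 mm, standing. Origin at the centre of its underside
- thread_white_1: bystander: the white thread spool, 49x61x50 mm, standing. Origin at the centre of its underside
- bone_folder_1: bystander: the bone folder, a flat pale blade 22x136x6 mm, lying. Origin at the centre of its underside
- masking_tape_1: bystander: the roll of masking tape, 96x95x25 mm, lying flat. Origin at the centre of its underside

How it is judged (in metres and radians):
On the way, in this order (a step that is already met when the one before it is completed fails the run):
1. the loose lever has been swung to its stop (value of joint any of lever_1, lever_2, lever_3 above 1.13 rad), for 0.1 s.
2. the marker of that lever is slid to the left end (((value of joint lever_1 above 1.13 rad and value of joint marker_1 above 0.024 m) or (value of joint lever_2 above 1.13 rad and value of joint marker_2 above 0.024 m) or (value of joint lever_3 above 1.13 rad and value of joint marker_3 above 0.024 m))), for 0.2 s.
At the end, for the whole second after the job is handed in: The loose lever stands at its stop (turned more than 1.13 of 1.25 rad) and its own marker is slid more than 24 of 30 mm to the left; the two other levers are within 0.15 rad and their markers within 6 mm of clear (((value of joint lever_1 above 1.13 rad and value of joint marker_1 above 0.024 m and value of joint each of lever_2, lever_3 below 0.15 rad and value of joint each of marker_2, marker_3 below 0.006 m) or (value of joint lever_2 above 1.13 rad and value of joint marker_2 above 0.024 m and value of joint each of lever_1, lever_3 below 0.15 rad and value of joint each of marker_1, marker_3 below 0.006 m) or (value of joint lever_3 above 1.13 rad and value of joint marker_3 above 0.024 m and value of joint each of lever_1, lever_2 below 0.15 rad and value of joint each of marker_1, marker_2 below 0.006 m))); the robot touches nothing.
It fails at once if a tight lever is forced round (two levers turned more than 0.2 rad) (value of joint each of lever_1, lever_2 above 0.2 rad or value of joint each of lever_1, lever_3 above 0.2 rad or value of joint each of lever_2, lever_3 above 0.2 rad).
It fails at once if a lever that has not given way (turned less than 0.3 rad) is pushed with more than 30 N ((value of joint lever_1 below 0.3 rad and (contact force between lever_1 and the arm above 30 N or contact force between lever_1 and the fingers above 30 N)) or (value of joint lever_2 below 0.3 rad and (contact force between lever_2 and the arm above 30 N or contact force between lever_2 and the fingers above 30 N)) or (value of joint lever_3 below 0.3 rad and (contact force between lever_3 and the arm above 30 N or contact force between lever_3 and the fingers above 30 N))).
It fails at once if a bystander is shoved more than 20 mm (distance of any of glue_bottle_1, thread_white_1, bone_folder_1, masking_tape_1 from where it was at the start of the episode above 0.02 m).
It also fails if it takes over 54 s, if anything falls off the work surface, if the arm or the gripper's body presses on something with over 40 N, if the wrist force passes 120 N, or if a joint passes its speed limit or range.

## Robot

A 6-joint arm with a two-finger parallel gripper is mounted at the origin on a cart in front of the work surface, level with it; the furniture and walls round the work are solid. World frame = base frame: x ahead of the robot, y to its left, z up, the work surface at z = 0. Lengths are in mm, angles in rad, forces in N, time in s.
With the tool pointing down it reaches from about 275 to 825 mm from the base axis. Payload 4.9 kg.
Tool frame: the origin (TCP) lies at the very end of the fingers, on their centre line; the grasp point (between the pads) lies 19 mm behind it; z points along the fingers, y is the line along which they close (so a half turn about z gives the same grasp; the last joint's range is limited). The gripper opens to 85 mm and grips with 20 to 120 N. Pads are 22 mm wide; open, the fingers measure 114 mm over their backs; the gripper's body (76 mm by 85 mm) begins 54 mm behind the grasp point. The pads swing forward as they close: fully open they stand 13 mm farther back than shut.
Start: joints at [-0.134, 0.326, -0.193, 1.052, 0, 1.437], TCP at [550.017, 0.009, 231.281] pointing down, gripper open.
Joint ranges: [-2.65, 2.65], [-0.97, 1.79], [-1.3, 1.35], [-1.93, 2.1], [-1.47, 1.37], [-3.14, 3.14]. Speed limits (rad/s): [2.57, 2.57, 3.14, 3.14, 3.14, 3.14].

## Interface

Orientations are given as [roll, pitch, yaw] about the fixed x, y, z axes, in that order (R = Rz(yaw) Ry(pitch) Rx(roll)).
In Python, from bench import bot, solve_ik, imaging gives the robot as it stands. Calls block until the motion is done:
- bot.move_ptp(position, orientation): joint-space move of the TCP to a pose.
- bot.movel(position, rot=None, max_speed=150, threshold=None): straight line of the TCP; rot=None keeps the orientation; max_speed is the mean speed in mm/s. With threshold (N) it stops when the force on the tool has changed by that much, and returns True; else False.
- bot.move_j(angles): joint-space move.
- bot.grip(opening, effort=None): opening from 0.0 (shut) to 1.0 (fully open); effort is the grip in N (None keeps the last); returns when the fingers have stopped.
- bot.dwell(seconds).
- solve_ik(position, orientation): joint angles nearest the present ones, or None.
- bot.get_state(): the state.
- imaging.capture(name): name is "scene" or "side" or "wrist"; returns the picture (384x512x3 uint8, blue, green, red); there is no depth.
- imaging.camera_model(name): a dict with "K" (3x3 intrinsics, pixels), "position" and "rotation" of the camera in the world. Camera axes: x right, y up, looking along -z (the intrinsics and any distortion apply to the point x, -y, -z); pixel columns grow to the right and rows downward; lengths in mm; the calibration is good to about 2 mm. A picture is of the moment at which its call begins: read the wrist's pose just before it. camera_model takes no time and is no camera call; for the wrist camera it gives the pose at the moment of the call.
A pose or a line that the arm cannot do raises bot.IKError and nothing moves.
- bot.sign_off(): hands the job in; it is judged then, once.
The state is a dict: "t": time; "qpos": joint angles; "joint_velocities": joint speeds; "effort": joint torques, N m; "tcp_pos": TCP position; "orientation": TCP orientation; "contact_force": force on the tool from outside, world axes, zero at the start; "wrist_torque": the same for the moment, N m; "opening": opening from 0.0 (shut) to 1.0 (fully open); "gripper_force": force on a finger pad.
Only numpy, scipy, OpenCV 4.12 (cv2) and the standard library are available. Lean on these libraries where they do the work, as an engineer would, in place of code of your own. Each camera call takes 0.05 s, during which the arm holds its last target. There are 200 camera calls.

## Working session

There is one attempt and no reset: what is moved stays moved. The work goes in short steps, each a Python script; the robot and the scene stay as the last script left them, time stands still between calls to the robot, and variables do not carry over. Pictures are saved under pics/ and viewed, at most 10 in all, crops included, and the job is handed in when it is done.

```bash
ls; mkdir -p pics; python3 - <<'E'
from bench import bot, imaging
import cv2
for n in ["scene","side","wrist"]:
    cv2.imwrite(f"pics/{n}0.png",imaging.capture(n)); m=imaging.camera_model(n); print(n,m)
print(bot.get_state())
E
```

```text
pics
scene {'K': array([[359.35218527,   0.        , 256.82992868],
       [  0.        , 359.35218527, 188.06067127],
       [  0.        ,   0.        ,   1.        ]]), 'position': array([ 171.74100456, -421.7667259 ,  700.26300057]), 'rotation': array([ 0.73241342, -0.00808467, -0.81481683])}
side {'K': array([[382.04882631,   0.        , 257.35262988],
       [  0.        , 382.04882631, 187.86833145],
       [  0.        ,   0.        ,   1.        ]]), 'position': array([285.44423668, 703.93530766, 409.01348805]), 'rotation': array([ 1.17525297,  0.00534303, -2.75203623])}
wrist {'K': array([[274.1785263 ,   0.        , 254.32026846],
       [  0.        , 274.1785263 , 191.47208904],
       [  0.        ,   0.        ,   1.        ]]), 'position': array([549.7326755 ,  81.25250589, 372.7697182 ]), 'rotation': array([-0.32254056,  0.00197039,  0.00057789])}
{'t': 0.15, 'qpos': array([-1.34168908e-01,  3.26790037e-01, -1.93323950e-01,  1.05199958e+00,
        1.33814505e-05,  1.43662894e+00]), 'joint_velocities': array([-0.00020525, -0.00309408,  0.00392578, -0.0011431 , -0.00065829,
       -0.00061931]), 'effort': array([ 1.04211274e-03, -4.43704247e+01,  2.62664723e+01,  1.04285317e-02,
       -1.23322516e-04, -3.51401161e-05]), 'tcp_pos': array([5.49574270e+02, 9.01169590e-02, 2.30684259e+02]), 'orientation': array([-3.14028905e+00, -1.89461474e-04,  1.57079467e+00]), 'contact_force': array([-0.60071004, -0.70678692,  0.04674792]), 'wrist_torque': array([ 0.03473733, -0.01673193, -0.01025697]), 'gripper_force': 0.0, 'opening': 1.0006014955058802}
```

View pics/scene0.png

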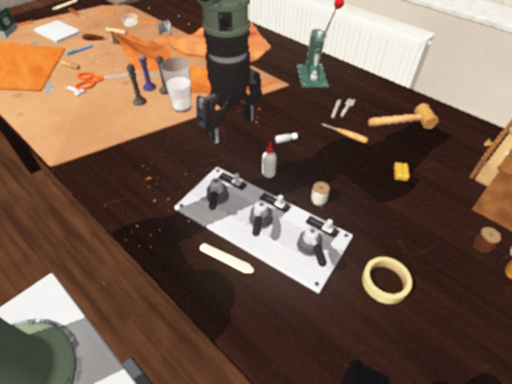

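View pics/side0.png

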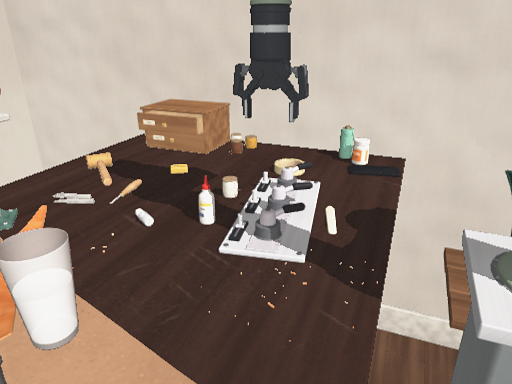

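View pics/wrist0.png

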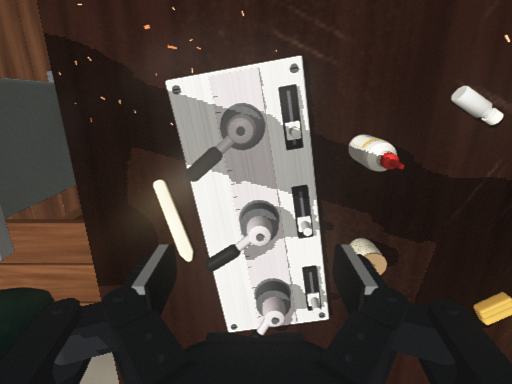

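```bash
cat > h.py <<'E'
from bench import bot, solve_ik, imaging
import numpy as np, cv2
from scipy.spatial.transform import Rotation as Ro
def cast(n,uv,z,m=None):
    m=m or imaging.camera_model(n); K=m["K"]
    d=Ro.from_euler("xyz",m["rotation"]).as_matrix()@np.array([(uv[0]-K[0,2])/K[0,0],-(uv[1]-K[1,2])/K[1,1],-1])
    return m["position"]+d*(z-m["position"][2])/d[2]
E
python3 - <<'E'
from h import *
np.set_printoptions(precision=1,suppress=True)
for n,uvs in dict(wrist=[(167,82),(301,57),(328,318),(228,332)],scene=[(217,168),(352,236),(318,290),(176,208)]).items():
    for u in uvs: print(n,"corner",cast(n,u,12))
for n,uvs in dict(wrist=[(240,131),(260,237),(275,321)]).items():
    for u in uvs: print(n,"hub",cast(n,u,73))
for u in [(293,128),(307,229),(314,301)]: print("post",cast("wrist",u,48))
for u in [(189,178),(210,267)]: print("griptip",cast("wrist",u,66))
print("bottle",cast("scene",(269,177),0),cast("side",(207,222),0),"spool",cast("scene",(319,203),0),cast("side",(230,196),0))
w=cv2.imread("pics/wrist0.png");cv2.imwrite("pics/w0c.png",cv2.resize(w[50:340,150:350],None,fx=2.05,fy=2.05,interpolation=2))
s=cv2.imread("pics/scene0.png");cv2.imwrite("pics/s0c.png",cv2.resize(s[130:300,165:365],None,fx=3.5,fy=3.5,interpolation=2))
E
```

```text
wrist corner [442.1 101.9  12. ]
wrist corner [604.6 129.7  12. ]
wrist corner [ 670.  -257.9   12. ]
wrist corner [ 505.2 -287.5   12. ]
scene corner [604.5 126.9  12. ]
scene corner [ 669.5 -261.8   12. ]
scene corner [ 507.8 -285.4   12. ]
scene corner [441.4  96.7  12. ]
wrist hub [533.8  49.5  73. ]
wrist hub [556.2 -77.5  73. ]
wrist hub [ 577.6 -205.8   73. ]
post [593.9  50.3  48. ]
post [618.1 -79.   48. ]
post [ 635.2 -193.5   48. ]
griptip [473.3  -4.9  66. ]
griptip [ 491.6 -124.9   66. ]
bottle [685.7   9.9   0. ] [689.7  28.9   0. ] spool [ 705.6 -142.5    0. ] [ 705.6 -123.1    0. ]
```

View pics/w0c.png

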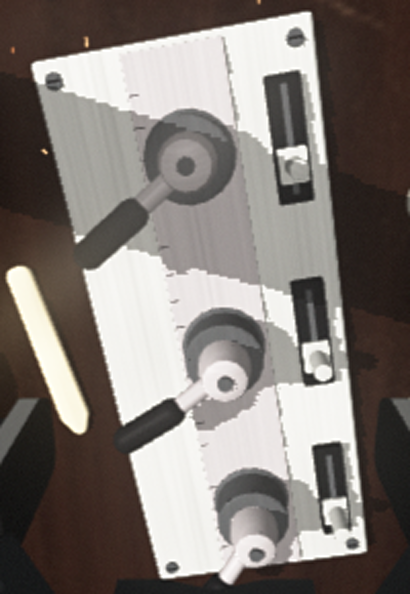

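View pics/s0c.png

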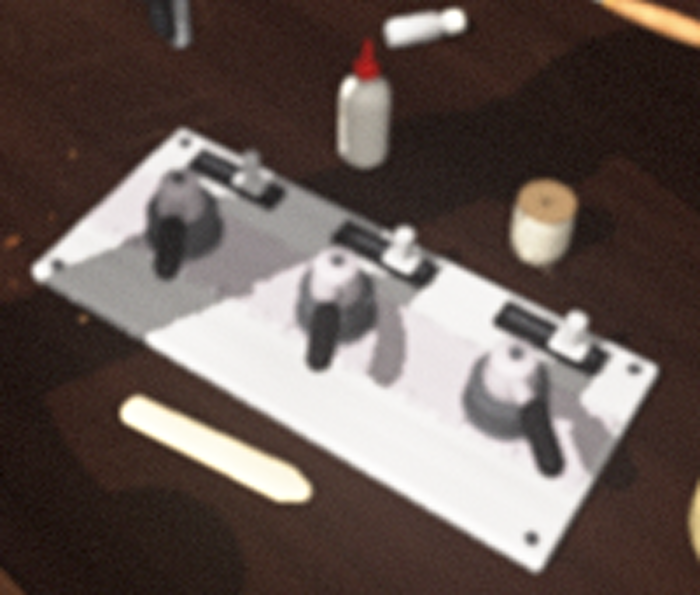

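```bash
cat >> h.py <<'E'
C=np.array([555.8,-77.8]); th=np.radians(9.75); X=np.array([np.cos(th),np.sin(th)]); Y=np.array([-X[1],X[0]])
AX=[C+130*k*Y for k in (1,0,-1)]  # left, middle, right
E
python3 - <<'E'
from h import *
np.set_printoptions(precision=1,suppress=True)
for a,u,h in zip(AX,[(213,208.6),(255.9,235),(322,264)],[(216,180.5),(262,204.5),(312,231)]):
    p=cast("scene",u,62)[:2]-a; print(cast("scene",h,73)[:2]-a,p,np.hypot(*p),np.degrees(np.arctan2(p[1],p[0])))
E
```

```text
[ 2.1 -1.6] [-55.2 -53.2] 76.69279808756582 -136.06522061420907
[ 1.6 -3.3] [-62.4 -45.1] 77.02378452438127 -144.16227886555993
[-0.4 -1.3] [-43.7 -61.4] 75.37364956863426 -125.4553299182235
```

```bash
cat >> h.py <<'E'
def pose(i,phi,off,r=60):
    """finger beside grip i at lever angle phi, centre 'off' mm short of grip line; pushes along clockwise tangent"""
    t=phi-np.pi/2
    p=AX[i]+r*np.array([np.cos(phi),np.sin(phi)])-off*np.array([np.cos(t),np.sin(t)])
    return p,[np.pi,0,(t+np.pi)%(2*np.pi)-np.pi]
PHI=np.radians([-137,-144,-126])
def probe(i):
    p,o=pose(i,PHI[i],33); bot.move_ptp([*p,115],o)
    if bot.movel([*p,46],max_speed=120,threshold=8): print("blocked",bot.get_state()["tcp_pos"]); return None
    q,_=pose(i,PHI[i],7)
    hit=bot.movel([*q,46],max_speed=18,threshold=9)
    s=bot.get_state(); print(i,hit,"travel",np.hypot(*(s["tcp_pos"][:2]-p)),s["contact_force"],s["t"])
    if hit:
        bot.movel([*p,46],max_speed=60); bot.movel([*p,115],max_speed=150)
    return hit
E
python3 - <<'E'
from h import *
bot.grip(0.0)
for i in (2,1,0):
    if probe(i) is not True: break
E
```

```text
2 True travel 14.175226839244438 [ 2.93052997 -3.0896003  -0.99449454] 3.8333
1 False travel 25.96903787923614 [ 0.28358942 -4.29858204 -0.2333286 ] 7.7833
```

```bash
python3 - <<'E'
from h import *
i=1
for a in np.arange(0.3,1.5,0.12):
    p,o=pose(i,PHI[i]-a,20)
    hit=bot.movel([*p,46],o,max_speed=40,threshold=18)
    s=bot.get_state(); print(round(a,2),hit,s["contact_force"].round(1),(s["tcp_pos"][:2]-p).round(1),round(s["t"],1))
    if hit: break
E
```

```text
0.3 False [ 2.  -1.2 -1.1] [0.1 0.5] 8.2
0.42 False [-0.   0.3 -0. ] [-0.3  0.7] 8.6
0.54 False [-0.   0.5  0.1] [-0.1  0.3] 8.9
0.66 False [0.2 0.1 0.6] [-0.   0.2] 9.3
0.78 False [ 0.3 -0.3 -0.3] [0.1 0.1] 9.6
0.9 False [-0.8  0.2 -0.7] [0.2 0.1] 9.9
1.02 False [-0.3  0.5 -0.5] [0.2 0. ] 10.3
1.14 False [-0.1 -0.7 -0.6] [0.1 0. ] 10.6
1.26 False [ 0.2 -0.  -0.3] [0.1 0. ] 11.0
1.38 True [-0.7 -2.9  1.5] [-3.6 -5.9] 11.2
```

```bash
python3 - <<'E'
from h import *
s=bot.get_state(); i=1
t=s["orientation"][2]; d=np.array([np.cos(t),np.sin(t)])
p=s["tcp_pos"][:2]-12*d
bot.movel([*p,46],max_speed=60); bot.movel([*p,120],max_speed=150)
im=imaging.capture("scene"); w=imaging.capture("wrist")
a=cv2.resize(im[130:300,165:365],None,fx=2,fy=2,interpolation=2)
cv2.imwrite("pics/s1.png",np.hstack([a,cv2.resize(w,(400,340))]))
E
```

```text
(no output)
```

View pics/s1.png

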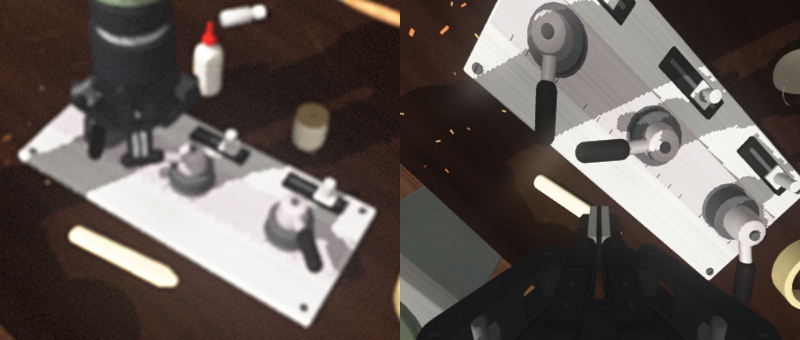

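```bash
python3 - <<'E'
from h import *
b=AX[1]+62*X; o=[np.pi,0,th+np.pi/2]
p=b-52*Y; bot.move_ptp([*p,125],o)
print("down",bot.movel([*p,33],max_speed=100,threshold=8))
q=b+8*Y; hit=bot.movel([*q,33],max_speed=30,threshold=15)
s=bot.get_state(); print(hit,"end offset",(s["tcp_pos"][:2]-b)@Y,(s["tcp_pos"][:2]-b)@X,s["contact_force"],s["t"])
r=s["tcp_pos"][:2]-15*Y
bot.movel([*r,33],max_speed=60); bot.movel([*r,160],max_speed=150)
v=AX[1]-60*Y-30*X; bot.move_ptp([*v,260],[np.pi,0,th+np.pi/2])
w=imaging.capture("wrist"); m=imaging.camera_model("wrist")
im=imaging.capture("scene")
cv2.imwrite("pics/s2.png",np.hstack([w[:,100:400],cv2.resize(im[130:300,165:365],(450,384),interpolation=2)]))
print(bot.get_state()["t"])
E
```

```text
down False
True end offset -2.6107045464059864 0.02301908024184019 [ 0.21671646 -2.80322426  1.57448231] 15.8167
17.9417
```

View pics/s2.png

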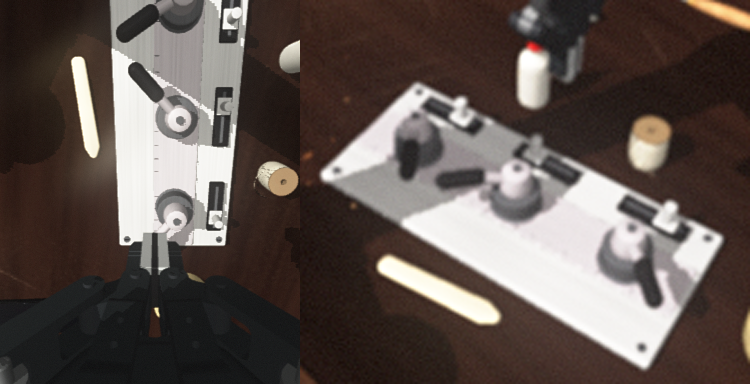

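The middle lever is at its stop (about 142° measured, 144° expected) and its tab is at the left end (tool stopped at -2.6 mm). The other two levers and markers look unchanged, and the arm is clear.

```bash
python3 -c "
from bench import bot
print(bot.sign_off())"
```

```text
the job is handed in; nothing more can be done
None
```

The middle lever gave, so I swung it clockwise to its stop and slid its marker fully left; the right lever held when nudged, the left one was not probed, both look unchanged in the last picture, and the job is handed in.

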